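# Weight down two freshly glued carvings

### The job

The round rosette and the long carved tablet have just been glued onto the plywood plaque, so press them while the glue sets: lay the round caul, cork side down as it already is, centred on the rosette and the long caul centred on and lined up with the tablet, then stand the small iron weight upright on the middle of the round caul and the large iron weight upright on the middle of the long caul. Set the weights down, do not let them drop; never let the iron touch the carvings themselves, and do not knock over the glue bottle.

Things in the scene. Friction and masses are not known exactly. Their poses are not given: they have to be found in the camera images.
- panel: Light plywood plaque lying flat on the bench and held fast between five short round wooden bench dogs (19 mm across, standing 21 mm above the bench); 200 mm along its x by 320 mm along its y, 15 mm thick. Pencilled border lines and, glued dry in its four corners, small square wooden blocks whose tops are 25 mm above the bench. Does not move. Origin at the centre of its underside, on the bench; z is up.
- rosette_top (a point): Target: carved round wooden rosette (petals inside a rim), 70 mm across and 10 mm thick, glued to the plaque on one half of it (either half), fixed. This point is the centre of its top face, 25 mm above the bench; z is up. The caul can rest flat on the top.
- tablet_top (a point): Target: carved oblong wooden tablet (row of five diamonds inside a border), 130 mm long along its x, 46 mm wide along its y, 10 mm thick, glued to the other half of the plaque with its long side parallel to the plaque's x, fixed. This point is the centre of its flat top face, 25 mm above the bench; z is up.
- round_caul_mid (a point): Round caul (pressing pad), loose: pale wooden disc 60 mm across and 22 mm thick in all, the lowest 4 mm of it a cork facing, 60 g, lying flat on the bench with the cork down. This point is its centre, half-way up, 11 mm above its underside; z is up.
- long_caul_mid (a point): Long caul (pressing bar), loose: pale wooden bar 130 mm long along its x, 46 mm wide along its y, 22 mm thick in all, the lowest 4 mm of it a cork facing, about 110 g, lying flat on the bench with the cork down. This point is its centre, half-way up, 11 mm above its underside; z is up. Either way round will do.
- large_weight_mid (a point): Large iron weight, loose: dark upright cylinder 54 mm across and 50 mm high with a knob 20 mm across on its top, 72 mm high in all, 0.7 to 0.95 kg, standing on the bench. Can be gripped round its body. This point is on its axis half-way up, 36 mm above its foot; z is up.
- small_weight_mid (a point): Small iron weight, loose: dark upright cylinder 40 mm across and 36 mm high with a knob 20 mm across on its top, 56 mm high in all, 0.3 to 0.41 kg, standing on the bench. Can be gripped round its body. This point is on its axis half-way up, 28 mm above its foot; z is up.
- glue_mid (a point): Bystander: white glue bottle with an orange nozzle, 56 mm across and 154 mm high, loose and standing on the bench beside the plaque; not to be knocked over. This point is on its axis, 77 mm above its foot; z is up.
Not all that is in view belongs to the job. What is shaped like the part that bears long_caul_mid but yellow is not meant.

How it is judged (in metres and radians):
At the end, for the whole second after the job is handed in: Round caul flat on the rosette, long caul flat on the tablet, each centred within 12 mm, the long one lined up within 10 degrees; small weight upright on the round caul, large weight upright on the long caul, each centred within 12 mm; all released and at rest (horizontal distance between round_caul_mid and rosette_top below 0.012 m and z of round_caul_mid in the frame of rosette_top between 0.006 and 0.016 m and horizontal distance between long_caul_mid and tablet_top below 0.012 m and z of long_caul_mid in the frame of tablet_top between 0.006 and 0.016 m and angle between the x axis of long_caul_mid and the x axis of tablet_top, either way round below 0.17 rad and horizontal distance between small_weight_mid and round_caul_mid below 0.012 m and z of small_weight_mid in the frame of round_caul_mid between 0.034 and 0.044 m and horizontal distance between large_weight_mid and long_caul_mid below 0.012 m and z of large_weight_mid in the frame of long_caul_mid between 0.042 and 0.052 m and angle between each of round_caul_mid, long_caul_mid, large_weight_mid, small_weight_mid's own z axis and vertical below 0.09 rad and linear speed of each of round_caul, long_caul, large_weight, small_weight below 0.02 m/s and contact force between each of round_caul, long_caul, large_weight, small_weight and the fingers below 0.1 N); the robot touches nothing.
It fails at once if an iron weight touches a carving (contact force between any of large_weight, small_weight and rosette above 0.5 N or contact force between any of large_weight, small_weight and tablet above 0.5 N).
It fails at once if a weight is dropped: it falls out of the fingers from more than about 20 mm ((contact force between large_weight and the fingers below 0.1 N and linear speed of large_weight above 0.4 m/s) or (contact force between small_weight and the fingers below 0.1 N and linear speed of small_weight above 0.4 m/s)).
It fails at once if the glue bottle is knocked over (tips more than 0.5 rad) (angle between glue_mid's own z axis and vertical above 0.5 rad).
It also fails if it takes over 102 s, if anything falls off the work surface, if the arm or the gripper's body presses on something with over 40 N, if the wrist force passes 120 N, or if a joint passes its speed limit or range.

### The arm

A 7-joint arm with a two-finger parallel gripper is mounted at the origin on the work surface. World frame = base frame: x ahead of the robot, y to its left, z up, the work surface at z = 0. Lengths are in mm, angles in rad, forces in N, time in s.
With the tool pointing down it reaches from about 425 to 950 mm from the base axis. Payload 16.7 kg.
Tool frame: the origin (TCP) lies at the very end of the fingers, on their centre line; the grasp point (between the pads) lies env.grasp_offset behind it (env.grasp_offset is the distance from the TCP to the grasp point, in mm); z points along the fingers, y is the direction in which the jaws open and shut (so a half turn about z gives the same grasp; the last joint's range is limited). The gripper opens to 94 mm and grips with 3 to 60 N. Pads are 16 mm wide; open, the fingers measure 119 mm over their backs; the gripper's body (75 mm by 177 mm) begins 78 mm behind the grasp point.
Start: joints at [1.117, 0.426, 0.074, 1.606, -0.034, 1.111, -0.067], TCP at [202.538, -643.856, 167.667] pointing down, gripper open.
Joint ranges: [-2.85, 2.85], [-0.5, 2.14], [-1.23, 1.37], [0.21, 2.46], [-1.02, 4.16], [0.16, 2.05], [-2.73, 2.73]. Speed limits (rad/s): [1.89, 1.89, 2.39, 2.39, 3.01, 3.01, 3.01].

### API

Orientations are given as a rotation vector (axis times angle).
In Python, from rig import env gives the robot as it stands. Calls block until the motion is done:
- env.movep(position, orientation): joint-space move of the TCP to a pose.
- env.servo_line(position, orientation=None, max_speed=150): straight line of the TCP; orientation=None keeps the orientation; max_speed is the mean speed in mm/s.
- env.move_joints(angles): joint-space move.
- env.set_gripper(opening): finger opening in mm; the grip force is fixed at half the most; returns when the fingers have stopped.
- env.wait(seconds).
- env.solve_ik(position, orientation): joint angles nearest the present ones, or None.
- env.get_image(name): name is "scene" or "top" or "wrist"; returns a dict with "image" (420x560x3 uint8, red, green, blue), "vertical_fov" (degrees; the focal length in pixels is half the picture's height over the tangent of half this angle, whatever the lens; pixels are square), "cx", "cy" (the principal point, pixels), "extrinsics" (4x4, takes a point from camera to world coordinates). Camera axes: x right, y down, z forward; pixel columns grow to the right and rows downward; lengths in mm; the calibration is good to about 2 mm. The wrist camera is an equidistant fisheye: a pixel r from the principal point sees the ray r / f radians off the axis. A picture is of the moment at which its call begins. There is no depth.
A pose or a line that the arm cannot do raises env.IKError and nothing moves.
- env.finish_job(): hands the job in, once; it reports no verdict.
Readings, each from a call of its own:
- env.current_clock(): time.
- env.current_q(): joint angles.
- env.current_qd(): joint speeds.
- env.current_tau(): joint torques, N m.
- env.current_tcp_pos(): TCP position.
- env.current_eef_rot(): TCP orientation.
- env.current_contact_force(): force on the tool from outside, world axes, zero at the start.
- env.current_moment(): the same for the moment, N m.
- env.current_grip_width(): finger opening in mm.
Only numpy, scipy, OpenCV 4.12 (cv2) and the standard library are available. Lean on these libraries where they do the work, as an engineer would, in place of code of your own. Each camera call takes 0.05 s, during which the arm holds its last target.

## Working session

There is one attempt and no reset: what is moved stays moved. The work goes in short steps, each a Python script; the robot and the scene stay as the last script left them, time stands still between calls to the robot, and variables do not carry over. Pictures are saved under pics/ and viewed, and the job is handed in when it is done.

```bash
ls; mkdir -p pics; python3 - <<'E'
from rig import env
import cv2,numpy as np
for n in ["scene","top","wrist"]:
    d=env.get_image(n); cv2.imwrite(f"pics/{n}0.png",d["image"][:,:,::-1]); print(n,d["vertical_fov"],d["cx"],d["cy"],np.round(d["extrinsics"],3).tolist())
print(env.grasp_offset,env.current_eef_rot(),env.current_clock(),env.current_grip_width())
E
```

```text
pics
scene 55.886010367869694 278.95276637332347 212.54061018587623 [[0.845, 0.404, -0.352, 878.056], [0.535, -0.648, 0.542, -516.726], [-0.009, -0.646, -0.763, 857.649], [0.0, 0.0, 0.0, 1.0]]
top 48.726078516843145 274.60022944733316 212.0014390295026 [[0.03, -0.987, 0.155, 317.477], [-1.0, -0.031, -0.005, 41.066], [0.01, -0.155, -0.988, 1472.664], [0.0, 0.0, 0.0, 1.0]]
wrist 65.70646984690485 276.80829570325596 209.44794050192183 [[0.299, -0.917, -0.265, 280.882], [-0.954, -0.288, -0.084, -619.972], [0.001, 0.278, -0.961, 383.966], [0.0, 0.0, 0.0, 1.0]]
18.8 [-3.10422038e+00 -4.76749984e-01  3.39091406e-04] 0.15 94.23007728075463
```

View pics/scene0.png

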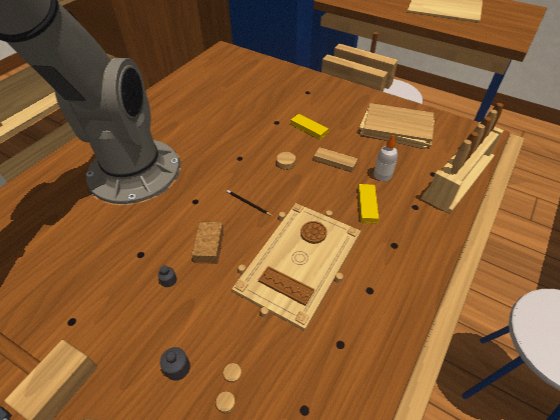

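View pics/top0.png

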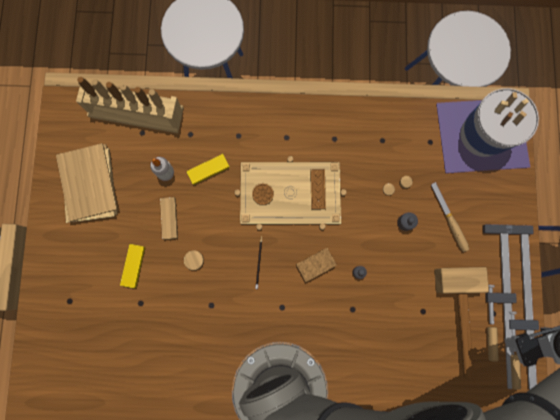

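View pics/wrist0.png

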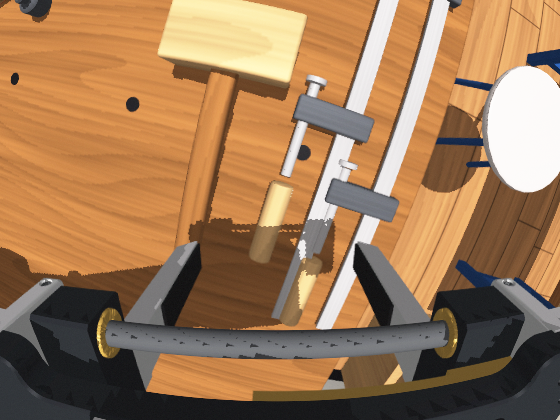

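```bash
cat > h.py <<'E'
import numpy as np,cv2
from rig import env
def ray(d,u,v,fish=False):
    E=np.array(d["extrinsics"]); f=210/np.tan(np.radians(d["vertical_fov"]/2))
    a,b=u-d["cx"],v-d["cy"]
    if fish:
        r=np.hypot(a,b); t=r/f; c=np.array([np.sin(t)*a/max(r,1e-9),np.sin(t)*b/max(r,1e-9),np.cos(t)])
    else: c=np.array([a/f,b/f,1])
    return E[:3,3],E[:3,:3]@c
def onz(d,u,v,z,fish=False):
    o,r=ray(d,u,v,fish); return (o+r*(z-o[2])/r[2])[:2]
def proj(d,p,fish=False):
    E=np.array(d["extrinsics"]); f=210/np.tan(np.radians(d["vertical_fov"]/2))
    c=E[:3,:3].T@(np.array(p)-E[:3,3])
    if fish:
        r=np.hypot(c[0],c[1]); t=np.arctan2(r,c[2]); return d["cx"]+f*t*c[0]/r,d["cy"]+f*t*c[1]/r
    return d["cx"]+f*c[0]/c[2],d["cy"]+f*c[1]/c[2]
E
python3 - <<'E'
import cv2,numpy as np
t=cv2.imread("pics/top0.png"); s=cv2.imread("pics/scene0.png")
cv2.imwrite("pics/t1.png",cv2.resize(t[140:300,110:370],None,fx=3,fy=3,interpolation=cv2.INTER_CUBIC))
c=lambda i,u,v,w=28:cv2.resize(i[v-w:v+w,u-w:u+w],(260,260),interpolation=cv2.INTER_CUBIC)
cv2.imwrite("pics/t2.png",np.vstack([np.hstack([c(t,193,260),c(t,168,218),c(t,398,205)]),np.hstack([c(s,286,160),c(s,335,160),c(s,230,385)])]))
cv2.imwrite("pics/s1.png",cv2.resize(s[110:330,140:405],None,fx=2.7,fy=2.7,interpolation=cv2.INTER_CUBIC))
E
```

```text
(no output)
```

View pics/t1.png

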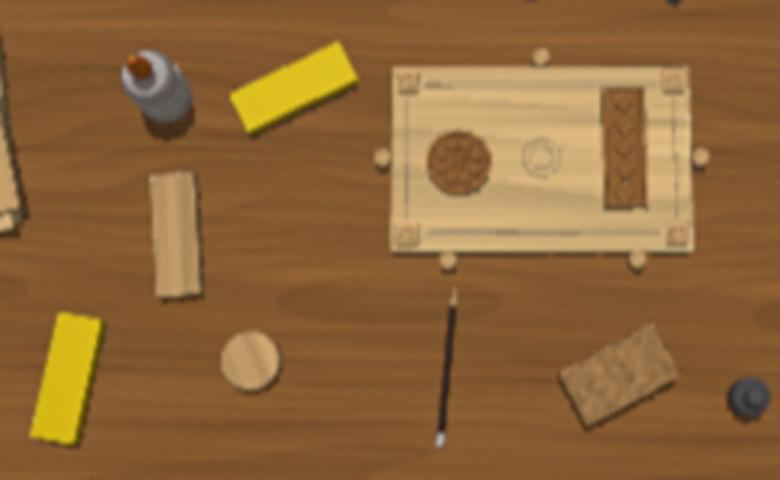

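View pics/t2.png

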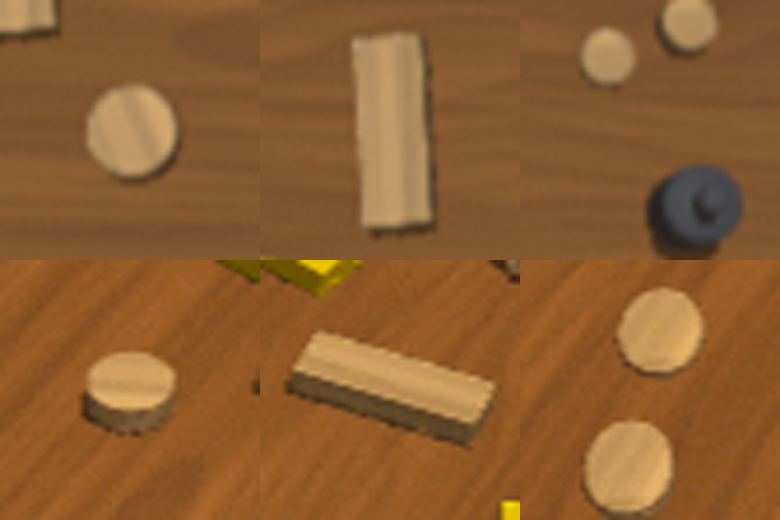

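View pics/s1.png

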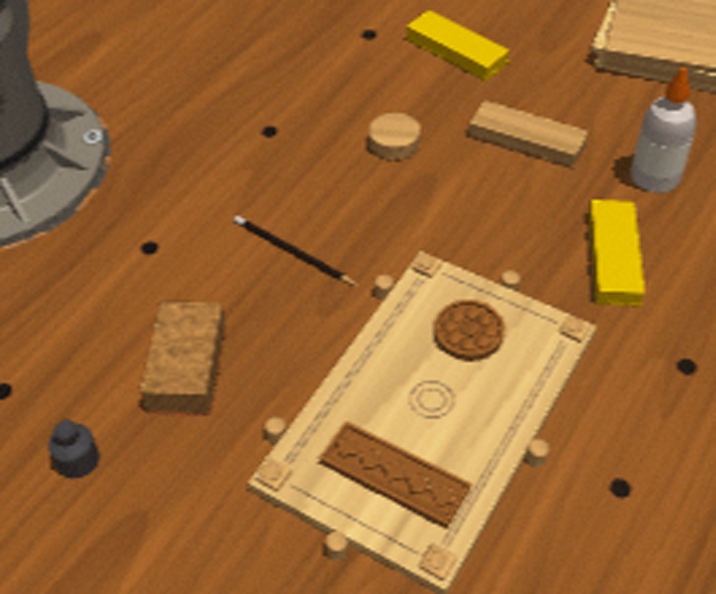

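Candidates, in top-view pixels:
- **Round caul:** the disc at (193,260) is about 60 mm across and thick. The small thin discs at (389,189) and (406,182) are rejected.
- **Long caul:** the pale bar at (168,218). The yellow bars at (208,169) and (132,266), the cork block at (316,265) and the board stack at (88,184) are rejected.
- **Weights:** large at (408,222), small at (360,272).
- **Targets:** rosette at (263,194), tablet at (317,189).

The close crops confirm these choices. Next I'll measure positions in both views.

```bash
cat > meas.py <<'E'
from h import *
def blob(img,u,v,lo,hi,w=30):
    hsv=cv2.cvtColor(img,cv2.COLOR_RGB2HSV)
    m=cv2.inRange(hsv,lo,hi); m2=np.zeros_like(m); m2[v-w:v+w,u-w:u+w]=m[v-w:v+w,u-w:u+w]
    m2=cv2.morphologyEx(m2,cv2.MORPH_CLOSE,np.ones((3,3)))
    n,l,s,c=cv2.connectedComponentsWithStats(m2)
    # component nearest seed with decent area
    k=[i for i in range(1,n) if s[i,4]>40]; 
    k=min(k,key=lambda i:np.hypot(*(c[i]-[u,v])))
    cs,_=cv2.findContours((l==k).astype(np.uint8),cv2.RETR_EXTERNAL,cv2.CHAIN_APPROX_NONE)
    return max(cs,key=cv2.contourArea)[:,0,:]
def world(d,c,z,fish=False): return np.array([onz(d,u,v,z,fish) for u,v in c])
E
python3 - <<'E'
from meas import *
t=env.get_image("top"); s=env.get_image("scene")
for n,d,pts in [("top",t,dict(rc=(193,260),lc=(168,218),ros=(263,194),tab=(317,189),lw=(408,222),sw=(360,272),panel=(250,180),wood=(200,300))),("scene",s,dict(rc=(286,157),rcside=(286,166),lc=(335,157),lcside=(335,166),ros=(314,232),tab=(290,287),lw=(174,362),sw=(167,276),panel=(300,245),wood=(300,340)))]:
    hsv=cv2.cvtColor(d["image"],cv2.COLOR_RGB2HSV)
    for k,(u,v) in pts.items(): print(n,k,np.median(hsv[v-2:v+3,u-2:u+3].reshape(-1,3),axis=0),onz(d,u,v,25).round(0))
E
```

```text
top rc [ 17. 119. 189.] [386. 282.]
top lc [ 17. 118. 191.] [515. 368.]
top ros [ 15. 159. 124.] [602.  72.]
top tab [ 15. 161. 136.] [ 623. -100.]
top lw [120.  13.  58.] [ 526. -389.]
top sw [126.  10.  67.] [ 365. -237.]
top panel [ 19. 108. 207.] [646. 115.]
top wood [ 14. 164. 129.] [265. 254.]
scene rc [ 17. 139. 208.] [391. 279.]
scene rcside [ 16. 146. 121.] [413. 244.]
scene lc [ 17. 140. 206.] [521. 359.]
scene lcside [ 15. 158.  97.] [540. 323.]
scene ros [ 14. 184. 139.] [609.  67.]
scene tab [ 14. 185. 145.] [ 641. -107.]
scene lw [140.  13.  76.] [ 527. -388.]
scene sw [140.  13.  77.] [ 371. -240.]
scene panel [ 19. 121. 230.] [599.  11.]
scene wood [ 14. 188. 146.] [ 727. -206.]
```

```bash
python3 - <<'E'
from meas import *
t=env.get_image("top"); s=env.get_image("scene")
pale_t=((10,70,160),(25,148,255)); pale_s=((10,70,175),(25,165,255))
dk_t=((8,135,60),(19,255,172)); dk_s=((5,150,60),(17,255,195))
ir=((0,0,0),(180,80,120))
def circ(d,c,z,name):
    w=world(d,c,z).astype(np.float32); (x,y),(a,b),_=cv2.fitEllipse(w); print(name,np.round([x,y,a,b],1))
def rect(d,c,z,name):
    w=world(d,c,z).astype(np.float32); r=cv2.minAreaRect(w); print(name,np.round(r[0],1),np.round(r[1],1),round(r[2],1))
for n,d,P,D,p in [("top",t,pale_t,dk_t,dict(rc=(193,260),lc=(168,218),ros=(263,194),tab=(317,189))),("scene",s,pale_s,dk_s,dict(rc=(286,157),lc=(335,157),ros=(314,232),tab=(290,287)))]:
    circ(d,blob(d["image"],*p["rc"],*P,18 if n=="top" else 15),22,n+" rc")
    rect(d,blob(d["image"],*p["lc"],*P,28),22,n+" lc")
    circ(d,blob(d["image"],*p["ros"],*D,16),25,n+" ros")
    rect(d,blob(d["image"],*p["tab"],*D,24 if n=="top" else 34),25,n+" tab")
for n,d,p in [("top",t,[(408,222),(360,272)]),("scene",s,[(174,362),(167,276)])]:
    for q in p:
        c=blob(d["image"],*q,*ir,20); x,y,w,h=cv2.boundingRect(c); print(n,"iron",(x,y,w,h),cv2.contourArea(c))
E
```

```text
top rc [388.4 283.   54.6  56.3]
top lc [517.8 369.5] [125.5  44.3] 6.7
top ros [602.2  73.6  63.1  65.7]
top tab [ 623.8 -102. ] [123.9  43.5] 2.3
scene rc [389.8 279.2  53.3  56.2]
scene lc [520.2 365.3] [129.5  44.6] 7.2
scene ros [606.8  67.4  66.9  72.9]
scene tab [ 628.4 -107.4] [130.4  49.8] 1.9
top iron (398, 213, 20, 17) 243.5
top iron (353, 266, 14, 13) 116.0
scene iron (161, 348, 29, 32) 663.5
scene iron (158, 266, 18, 21) 250.5
```

```bash
cat >> h.py <<'E'
from scipy.spatial.transform import Rotation as Rn
def ori(deg):
    a=np.radians(deg); y=np.array([np.cos(a),np.sin(a),0]); z=np.array([0,0,-1.]); 
    return Rn.from_matrix(np.array([np.cross(y,z),y,z]).T).as_rotvec()
E
python3 - <<'E'
from meas import *
t=env.get_image("top"); s=env.get_image("scene")
print("glue",onz(t,166,178,20),onz(s,385,177,5), "nozzle", onz(t,158,162,150))
for n,p in dict(rc=(389,281),lc=(519,367),ros=(604,70),tab=(626,-104),lw=(526,-389),sw=(366,-238)).items():
    for a in (-90,-45,0,45,90,135,180,97,-83,92,-88):
        for z in (4,200):
            q=env.solve_ik([*p,z],ori(a))
            if a in(-90,90,0,180,45,-45,97,-83) : print(n,a,z,None if q is None else np.round(q,1).tolist())
E
```

```text
glue [644.93006369 383.84502227] [683.22612401 379.5358018 ] nozzle [662.79204395 379.70027464]
rc -90 4 [-1.0, 0.4, 0.3, 2.2, -0.2, 0.6, -2.2]
rc -90 200 [-1.0, 0.1, 0.3, 2.0, -0.0, 1.1, -2.3]
rc -45 4 [0.1, 0.5, -1.0, 2.1, 0.7, 0.8, -2.1]
rc -45 200 [-0.3, 0.1, -0.5, 2.0, 0.1, 1.1, -1.6]
rc 0 4 [0.1, 0.6, -1.0, 2.1, 0.7, 0.8, -1.4]
rc 0 200 [0.0, 0.1, -0.9, 2.0, 0.1, 1.1, -0.9]
rc 45 4 [0.1, 0.5, -1.0, 2.1, 0.6, 0.8, -0.6]
rc 45 200 [0.0, 0.1, -0.9, 2.0, 0.1, 1.1, -0.1]
rc 90 4 [0.1, 0.5, -1.0, 2.1, 0.6, 0.8, 0.2]
rc 90 200 [0.0, 0.1, -0.9, 2.0, 0.1, 1.1, 0.7]
rc 180 4 [0.1, 0.5, -1.0, 2.1, 0.6, 0.8, 1.8]
rc 180 200 [0.2, 0.2, -1.0, 1.9, 0.2, 1.1, 2.2]
rc 97 4 [0.1, 0.5, -1.0, 2.1, 0.6, 0.8, 0.3]
rc 97 200 [0.0, 0.1, -0.9, 2.0, 0.1, 1.1, 0.8]
rc -83 4 [-1.0, 0.4, 0.3, 2.2, -0.2, 0.6, -2.1]
rc -83 200 [-1.0, 0.1, 0.3, 2.0, -0.0, 1.1, -2.2]
lc -90 4 [-0.9, 0.6, 0.3, 1.8, -0.2, 0.8, -2.1]
lc -90 200 [0.1, 0.6, -1.1, 1.6, 0.5, 1.3, -2.7]
lc -45 4 [-0.2, 0.7, -0.8, 1.8, 0.6, 0.9, -2.0]
lc -45 200 [-0.1, 0.4, -0.8, 1.6, 0.3, 1.2, -1.8]
lc 0 4 [-0.1, 0.7, -0.9, 1.8, 0.7, 1.0, -1.2]
lc 0 2
[... 2849 characters left out ...]
 -90 200 [0.6, 0.0, -0.1, 2.1, 0.0, 1.1, -1.1]
sw -45 4 [0.6, 0.3, -0.2, 2.3, 0.1, 0.6, -0.5]
sw -45 200 [0.7, 0.0, -0.3, 2.1, 0.0, 1.1, -0.4]
sw 0 4 [0.8, 0.3, -0.4, 2.2, 0.2, 0.6, 0.2]
sw 0 200 [0.8, 0.0, -0.4, 2.1, 0.0, 1.1, 0.4]
sw 45 4 [0.8, 0.3, -0.5, 2.2, 0.2, 0.6, 1.0]
sw 45 200 [0.9, 0.0, -0.5, 2.0, 0.0, 1.1, 1.2]
sw 90 4 [0.9, 0.3, -0.6, 2.2, 0.3, 0.6, 1.7]
sw 90 200 [1.0, 0.0, -0.5, 2.0, 0.0, 1.1, 2.0]
sw 180 4 [0.3, 0.3, 0.2, 2.3, -0.1, 0.6, -2.6]
sw 180 200 [0.4, -0.0, 0.0, 2.1, 0.0, 1.1, -2.7]
sw 97 4 [1.0, 0.3, -0.6, 2.2, 0.3, 0.7, 1.8]
sw 97 200 [1.0, 0.0, -0.6, 2.0, 0.0, 1.1, 2.1]
sw -83 4 [0.5, 0.3, -0.1, 2.3, 0.1, 0.6, -1.1]
sw -83 200 [0.6, 0.0, -0.1, 2.1, 0.0, 1.1, -1.0]
```

```bash
python3 - <<'E'
from meas import *
def snap(n):
    d=env.get_image("wrist"); cv2.imwrite(f"pics/{n}.png",d["image"][:,:,::-1]); np.save(f"pics/{n}.npy",d,allow_pickle=True)
    print(n,proj(d,[604,70,25],1),proj(d,[626,-104,25],1),proj(d,[526,-389,0],1),proj(d,[366,-238,0],1),env.current_clock(),np.round(env.current_tcp_pos(),1),np.round(np.array(d["extrinsics"])[:3,3]))
env.movep([600,-20,260],ori(90)); snap("w1")
env.movep([389,281,200],ori(90)); snap("w2")
E
```

```text
w1 (np.float64(341.50768691663825), np.float64(177.89862120771232)) (np.float64(220.26611366659415), np.float64(193.06012382010536)) (np.float64(61.584095482696824), np.float64(135.4407296808256)) (np.float64(136.73058240989462), np.float64(27.90528636693324)) 3.1333 [600.  -20.9 259.8] [520. -21. 477.]
w2 (np.float64(143.3058430698104), np.float64(320.56468127297273)) (np.float64(60.90223789952694), np.float64(319.5261483307801)) (np.float64(-35.60048660048034), np.float64(252.73024319912636)) (np.float64(-12.302126530228009), np.float64(175.1136111887637)) 4.575 [390.  280.3 200.1] [310. 280. 417.]
```

View pics/w1.png

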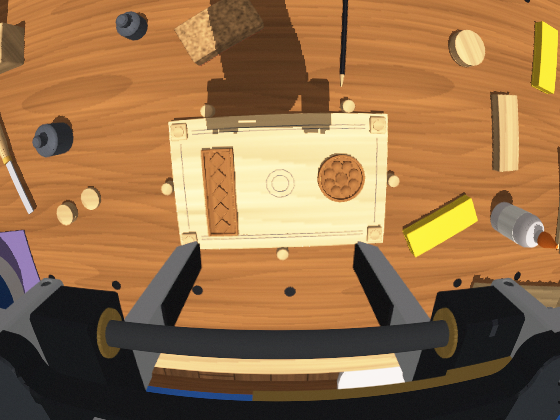

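View pics/w2.png

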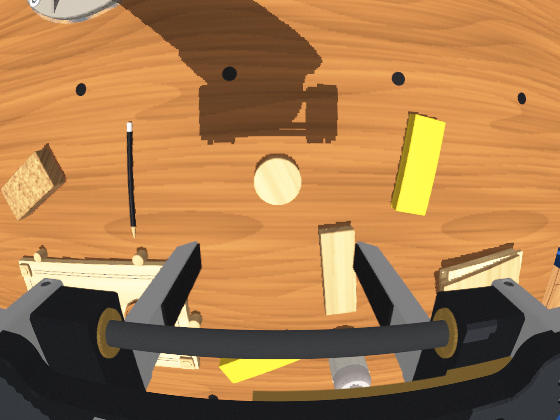

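w1 shows the rosette at about (341,178) and the tablet at about (220,192), both matching my estimates. w2 shows the round caul at about (277,181) and the long caul at about (337,268). I'll refine these with masks.

```bash
python3 - <<'E'
from meas import *
L=lambda n:np.load(f"pics/{n}.npy",allow_pickle=True).item()
d=L("w1"); e=L("w2")
def circ(d,c,z,name):
    w=world(d,c,z,True).astype(np.float32); (x,y),(a,b),_=cv2.fitEllipse(cv2.convexHull(w)); print(name,np.round([x,y,a,b],1))
def rect(d,c,z,name):
    w=world(d,c,z,True).astype(np.float32); r=cv2.minAreaRect(w); print(name,np.round(r[0],1),np.round(r[1],1),round(r[2],1))
hs=cv2.cvtColor(d["image"],cv2.COLOR_RGB2HSV); he=cv2.cvtColor(e["image"],cv2.COLOR_RGB2HSV)
for u,v in [(341,178),(330,170),(225,200),(300,170),(467,48)]: print(hs[v-1:v+2,u-1:u+2].reshape(-1,3).mean(0).round())
for u,v in [(277,181),(337,260),(277,230)]: print(he[v-1:v+2,u-1:u+2].reshape(-1,3).mean(0).round())
D=((5,140,40),(17,255,215)); P=((12,50,190),(28,125,255))
circ(d,blob(d["image"],341,178,*D,30),25,"ros")
rect(d,blob(d["image"],220,192,*D,52),25,"tab")
circ(e,blob(e["image"],277,181,*P,35),22,"rc")
circ(d,blob(d["image"],467,48,*P,25),22,"rc w1")
rect(e,blob(e["image"],337,262,*P,60),22,"lc")
for q in [(53,138),(128,25)]:
    c=blob(d["image"],*q,(0,0,0),(180,90,110),24); print(cv2.boundingRect(c),cv2.contourArea(c))
E
```

```text
[ 14. 166. 181.]
[ 14. 166. 171.]
[ 14. 165. 206.]
[ 25.  66. 253.]
[ 19. 106. 239.]
[ 25.  68. 254.]
[ 25.  67. 254.]
[ 14. 161. 220.]
ros [604.   69.4  67.5  69.1]
tab [ 626.2 -105.2] [129.4  46.1] 1.7
rc [388.4 279.4  58.7  59.1]
rc w1 [389.5 278.5  57.7  58.4]
lc [518.6 365.3] [130.   46.4] 6.8
(33, 123, 40, 34) 1035.5
(116, 12, 32, 28) 644.5
```

```bash
cat >> h.py <<'E'
def st(m): print(m,round(env.current_clock(),2),np.round(env.current_tcp_pos(),1),round(env.current_grip_width(),1),np.round(env.current_contact_force(),1))
def snap(cam,n):
    d=env.get_image(cam); cv2.imwrite(f"pics/{n}.png",d["image"][:,:,::-1]); np.save(f"pics/{n}.npy",d,allow_pickle=True); return d
E
python3 - <<'E'
from h import *
o=ori(90); x,y=388.5,279.2
env.movep([x,y,60],o); env.servo_line([x,y,5],o,max_speed=100); st("down")
env.set_gripper(50); st("grip")
env.servo_line([x,y,110],o,max_speed=200); st("lift")
snap("wrist","w3")
E
```

```text
down 5.89 [388.8 279.5   5.5] 94.1 [-0.1  0.3  0.7]
grip 6.72 [388.5 279.2   5. ] 49.9 [0.2 0.8 0.5]
lift 7.39 [388.4 278.6 109.2] 50.1 [-0.3 -0.7 -0.9]
```

View pics/w3.png

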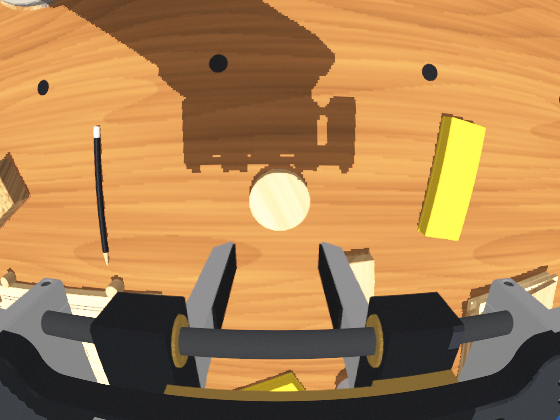

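```bash
python3 - <<'E'
from meas import *
d=np.load("pics/w3.npy",allow_pickle=True).item()
p=env.current_tcp_pos(); print(proj(d,p,1),proj(d,p-np.array([0,0,0])+np.array([0,25,0]),1))
P=((12,50,190),(28,125,255))
c=blob(d["image"],280,200,*P,40)
for z in (22,127):
  w=world(d,c,z,True).astype(np.float32); print(z,cv2.fitEllipse(cv2.convexHull(w)))
print(np.round(d["extrinsics"],3), Rn.from_rotvec(env.current_eef_rot()).as_matrix().round(3))
E
```

```text
(np.float64(278.18869621493553), np.float64(232.02217220033083)) (np.float64(313.19763852522226), np.float64(231.91775085879618))
22 ((388.57763671875, 279.60394287109375), (58.999324798583984, 59.36068344116211), 28.34938621520996)
127 ((360.88189697265625, 279.0998840332031), (38.62950897216797, 38.86612319946289), 28.347816467285156)
[[ 1.00000e-03  9.61000e-01  2.78000e-01  3.08359e+02]
 [ 1.00000e+00 -0.00000e+00 -3.00000e-03  2.78144e+02]
 [-2.00000e-03  2.78000e-01 -9.61000e-01  3.26123e+02]
 [ 0.00000e+00  0.00000e+00  0.00000e+00  1.00000e+00]] [[-1.     0.    -0.001]
 [ 0.     1.    -0.001]
 [ 0.001 -0.001 -1.   ]]
```

```bash
python3 - <<'E'
from h import *
d=np.load("pics/w3.npy",allow_pickle=True).item(); p=np.array(env.current_tcp_pos())
for dz in (0,10,20,30,40):
  for dx in (-8,8): print(dz,dx,np.round([proj(d,p+[dx,-25,dz],1),proj(d,p+[dx,25,dz],1)]).tolist())
for n in ("scene","top"):
    e=snap(n,n+"1"); print(n,proj(e,p),proj(e,p+[0,25,0]),proj(e,p-[0,25,0]))
s=cv2.imread("pics/scene1.png"); cv2.imwrite("pics/s2.png",cv2.resize(s[60:220,200:380],None,fx=4,fy=4,interpolation=cv2.INTER_CUBIC)[:600])
E
```

```text
0 -8 [[243.0, 221.0], [314.0, 221.0]]
0 8 [[244.0, 242.0], [313.0, 242.0]]
10 -8 [[241.0, 226.0], [315.0, 226.0]]
10 8 [[242.0, 248.0], [314.0, 248.0]]
20 -8 [[240.0, 231.0], [317.0, 231.0]]
20 8 [[241.0, 254.0], [316.0, 254.0]]
30 -8 [[238.0, 236.0], [319.0, 236.0]]
30 8 [[239.0, 260.0], [318.0, 260.0]]
40 -8 [[236.0, 242.0], [321.0, 242.0]]
40 8 [[237.0, 267.0], [319.0, 267.0]]
scene (np.float64(285.1724629768502), np.float64(135.39095270078815)) (np.float64(289.5588195886465), np.float64(130.87684336433085)) (np.float64(280.6837225383433), np.float64(140.01042779497106))
top (np.float64(189.50626537035265), np.float64(257.92206585970126)) (np.float64(180.9577963125103), np.float64(257.6622134957345)) (np.float64(198.05304653608374), np.float64(258.18186691591313))
```

View pics/s2.png

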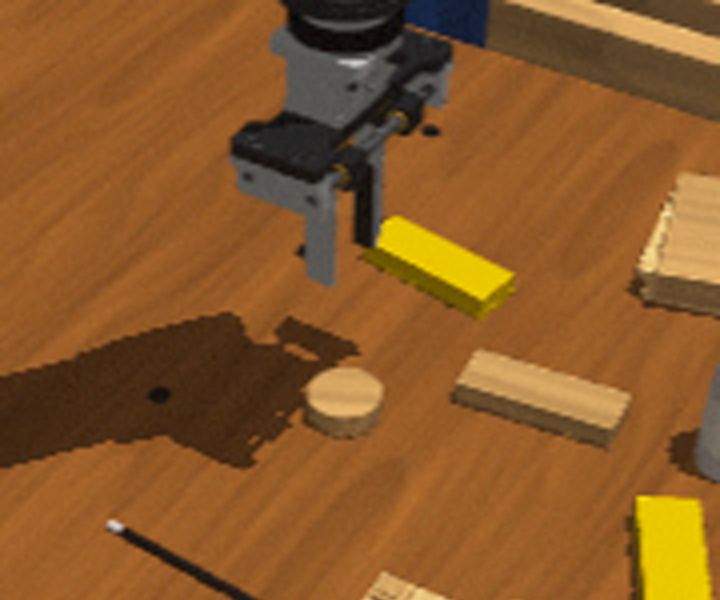

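```bash
python3 - <<'E'
from h import *
e=np.load("pics/scene1.npy",allow_pickle=True).item(); p=np.array(env.current_tcp_pos())
for dz in (0,20,30,40,50):
  print(dz,[np.round((np.array(proj(e,p+[0,s*25,dz]))-[200,60])*4).tolist() for s in (-1,1)])
d=np.load("pics/w3.npy",allow_pickle=True).item()["image"]
cv2.imwrite("pics/w3c.png",cv2.resize(d[215:295,190:370,::-1],None,fx=4,fy=4,interpolation=cv2.INTER_CUBIC))
E
```

```text
0 [[323.0, 320.0], [358.0, 283.0]]
20 [[323.0, 298.0], [358.0, 262.0]]
30 [[322.0, 287.0], [359.0, 251.0]]
40 [[322.0, 276.0], [359.0, 239.0]]
50 [[322.0, 264.0], [359.0, 228.0]]
```

View pics/w3c.png

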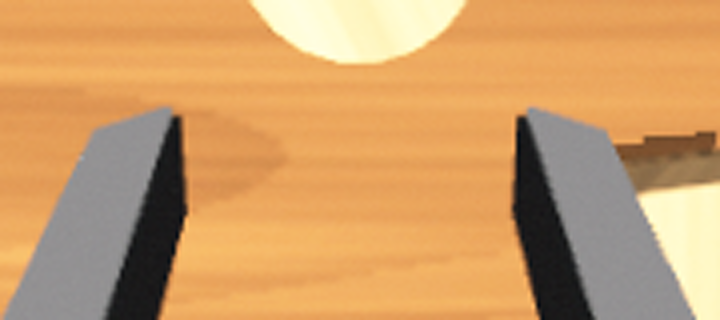

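The round caul was not picked up. w3 shows it still on the bench at (280,200). In both the wrist and scene views the fingertips end about 38 mm short of the stated TCP, so the fingers closed above the caul. I'll find the true fingertip height by a gentle guarded descent around the caul.

```bash
python3 - <<'E'
from h import *
o=ori(90); x,y=388.5,279.2
env.set_gripper(94)
env.servo_line([x,y,-15],o,max_speed=150); env.wait(0.2); st("a"); f0=np.array(env.current_contact_force())
z=-15
while z>-44:
    z-=2
    try: env.servo_line([x,y,z],o,max_speed=30)
    except env.IKError as ex: print("IK",z,ex); break
    f=np.array(env.current_contact_force()); p=env.current_tcp_pos()
    print(z,np.round(p[2],2),np.round(f-f0,1))
    if f[2]-f0[2]>3: break
st("b")
E
```

```text
a 9.55 [389.1 279.3 -14.3] 94.1 [-0.  -0.1  0.1]
-17 -16.99 [-0.9 -0.6 -0.1]
-19 -19.14 [-0.7  0.3 -0.4]
-21 -21.14 [ 0.6 -0.6 -0.1]
-23 -23.12 [0.3 0.7 0.4]
-25 -25.12 [-0.3  0.3 -0.3]
-27 -27.11 [0.5 0.3 0.1]
-29 -29.11 [-0.3 -0.4  0.6]
-31 -31.12 [-0.2  0.7  0.8]
-33 -33.1 [0.9 1.2 0. ]
-35 -35.1 [-1.1  0.6  0. ]
-37 -37.1 [0.3 0.7 0.4]
-39 -37.79 [-7.7 -8.2 40.4]
b 12.55 [388.7 279.3 -37.8] 94.0 [-7.7 -8.3 40.5]
```

The real fingertips touch the bench at a commanded z of about -37.5, so the stated TCP is 37.5 mm too far out. The contact peaked at 40 N on the fingertips. I'll correct for this offset from here on and grasp again.

```bash
cat >> h.py <<'E'
OFF=-37.5   # command z = real tip z + OFF
def T(x,y,tip): return [x,y,tip+OFF]
E
python3 - <<'E'
from h import *
o=ori(90); x,y=388.5,279.2
env.servo_line(T(x,y,5),o,max_speed=50); st("up"); 
env.set_gripper(50); st("grip")
env.servo_line(T(x,y,90),o,max_speed=200); st("lift")
snap("wrist","w4")
E
```

```text
up 12.83 [388.7 279.2 -32.5] 94.0 [-0.1 -1.4  0.1]
grip 13.47 [388.4 279.2 -32.5] 59.3 [-0.4  0.4 -1.9]
lift 14.04 [388.7 278.7  52.2] 59.3 [-0.1  0.  -0.7]
```

View pics/w4.png

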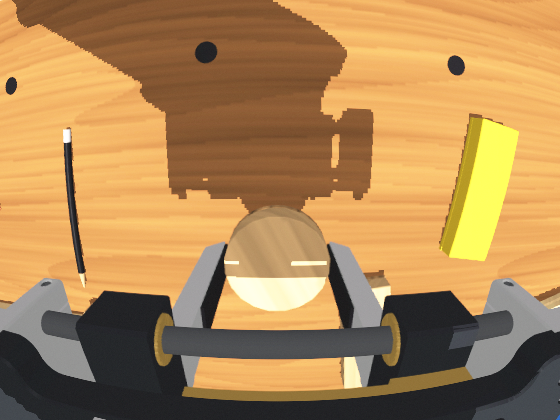

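```bash
python3 - <<'E'
from h import *
o=ori(90); x,y=604.0,69.4
env.movep(T(x,y,80),o); st("over"); env.wait(0.2)
env.servo_line(T(x,y,31),o,max_speed=60); env.wait(0.2); st("near")
env.servo_line(T(x,y,30),o,max_speed=20); st("down")
env.set_gripper(80); st("open")
env.servo_line(T(x,y,120),o,max_speed=200)
env.movep(T(518.6,365.4,120),ori(96.8)); st("lc"); env.wait(.2)
snap("wrist","w5"); snap("top","top2")
E
```

```text
over 15.24 [603.1  71.3  42.4] 59.3 [ 0.5  0.3 -0.8]
near 16.61 [604.2  69.4  -6.2] 59.2 [ 0.1 -0.5 -0.3]
down 16.86 [604.   69.4  -7.5] 59.6 [-0.1 -0.8 -0. ]
open 17.39 [604.   69.4  -7.5] 79.9 [ 0.8 -0.   0.3]
lc 19.17 [519.6 363.7  82. ] 80.2 [-0.1 -0.3  0.4]
```

View pics/w5.png

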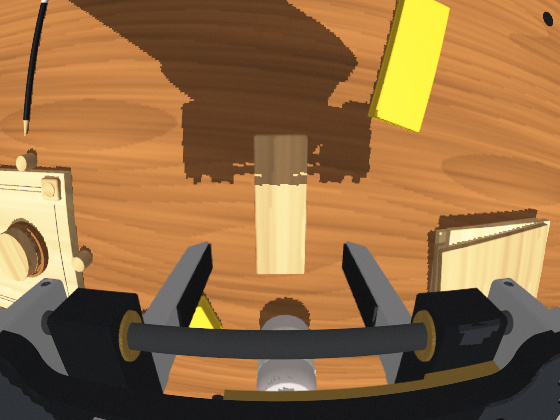

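View pics/top2.png

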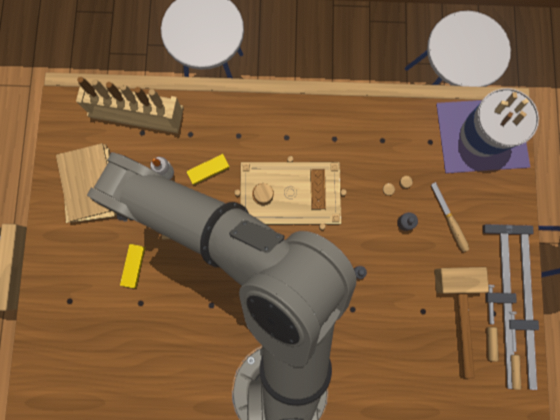

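w5 shows the long caul under the gripper, upright in the image (columns 254–306), with the glue bottle clear ahead of it at (288,340). The round caul now sits on the rosette.

```bash
python3 - <<'E'
from h import *
o=ori(96.8); x,y=518.6,365.4
env.servo_line(T(x,y,5),o,max_speed=120); st("down")
env.set_gripper(36); st("grip")
env.servo_line(T(x,y,90),o,max_speed=200); st("lift")
o=ori(91.7); x,y=626.2,-105.2
env.movep(T(x,y,100),o); st("over"); env.wait(0.3)
snap("wrist","w6")
E
```

```text
down 20.57 [519.  365.8 -31.7] 79.9 [-0.5 -0.3  0. ]
grip 21.2 [518.6 365.5 -32.4] 45.8 [ 0.1 -1.2  2.7]
lift 21.77 [518.5 364.7  51.7] 45.8 [-0.3  0.  -1.5]
over 23.53 [ 626.4 -103.5   62.6] 45.5 [ 0.8  0.1 -2. ]
```

View pics/w6.png

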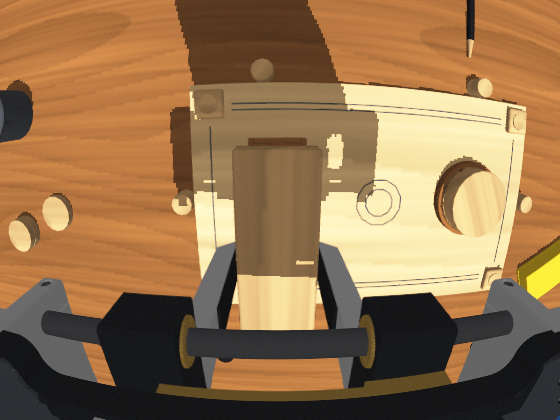

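```bash
python3 - <<'E'
from h import *
o=ori(91.7); x,y=626.2,-105.2
env.servo_line(T(x,y,31),o,max_speed=80); env.wait(0.2); st("near")
env.servo_line(T(x,y,30),o,max_speed=20); st("down")
env.set_gripper(70); st("open")
env.servo_line(T(x,y,200),o,max_speed=200)
env.movep([580,-30,260],ori(90)); env.wait(.2); snap("wrist","w7")
env.movep(T(366,-238,160),ori(0)); env.wait(.3); st("sw"); snap("wrist","w8")
env.set_gripper(94)
E
```

```text
near 25.1 [ 626.3 -105.3   -6.3] 45.6 [-0.2  0.8 -2.1]
down 25.35 [ 626.3 -105.3   -7.4] 45.6 [0.4 0.4 0.9]
open 25.93 [ 626.2 -105.2   -7.5] 70.1 [ 0.7 -0.5  0.2]
sw 29.32 [ 366.5 -237.7  122.6] 70.0 [-0.3  0.2  1.4]
```

View pics/w7.png

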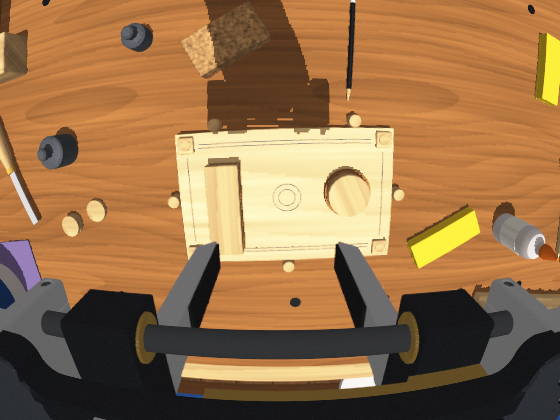

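View pics/w8.png

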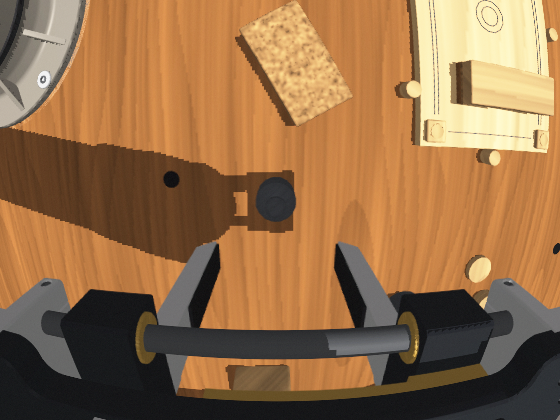

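```bash
python3 - <<'E'
from meas import *
L=lambda n:np.load(f"pics/{n}.npy",allow_pickle=True).item()
d=L("w7"); e=L("w8")
def ring(d,x,y,r,z): 
    return np.array([proj(d,[x+r*np.cos(a),y+r*np.sin(a),z],1) for a in np.linspace(0,2*np.pi,73)])
im=cv2.resize(d["image"][150:265,190:380,::-1],None,fx=4,fy=4,interpolation=cv2.INTER_CUBIC)
g=lambda P:np.round((P-[190,150])*4+1.5).astype(np.int32).reshape(-1,1,2)
cv2.polylines(im,[g(ring(d,604,69.4,30,47))],True,(0,0,255),1)
a=np.radians(1.7); R=np.array([[np.cos(a),-np.sin(a)],[np.sin(a),np.cos(a)]])
P=np.array([[65,23],[65,-23],[-65,-23],[-65,23]])@R.T+[626.2,-105.2]
cv2.polylines(im,[g(np.array([proj(d,[*p,47],1) for p in P]))],True,(0,0,255),1)
cv2.imwrite("pics/w7c.png",im)
hs=cv2.cvtColor(e["image"],cv2.COLOR_RGB2HSV); print(hs[195,276],hs[215,276],hs[182,265],hs[205,255])
c=blob(e["image"],276,200,(0,0,0),(180,255,75),32); b=cv2.boundingRect(c); print(b)
x,y=366,-238
for _ in range(3):
    q=np.vstack([ring(e,x,y,20,36),ring(e,x,y,20,0),ring(e,x,y,10,56)]); lo,hi=q.min(0),q.max(0)
    print(lo.round(1),hi.round(1)); 
    du=(b[0]+(b[2]-1)/2)-(lo[0]+hi[0])/2; dv=(b[1]+(b[3]-1)/2)-(lo[1]+hi[1])/2
    p0=np.array(proj(e,[x,y,18],1)); n=onz(e,*(p0+[du,dv]),18,True); x,y=n; print(x,y)
im=cv2.resize(e["image"][160:245,220:335,::-1],None,fx=5,fy=5,interpolation=cv2.INTER_CUBIC)
for r,z in((20,36),(20,0),(10,56)): cv2.polylines(im,[np.round((ring(e,x,y,r,z)-[220,160])*5+2).astype(np.int32).reshape(-1,1,2)],True,(0,0,255),1)
cv2.imwrite("pics/w8c.png",im)
E
```

```text
[114  21  60] [126  25  51] [102  27  48] [ 14 126  81]
(256, 177, 40, 45)
[254.4 175. ] [295.8 221.6]
366.4264067525087 -238.7145708659837
[254.9 175.7] [296.2 222.3]
366.4045517988089 -238.7182131465425
[254.8 175.7] [296.2 222.3]
366.4056666599292 -238.71823161522556
```

View pics/w7c.png

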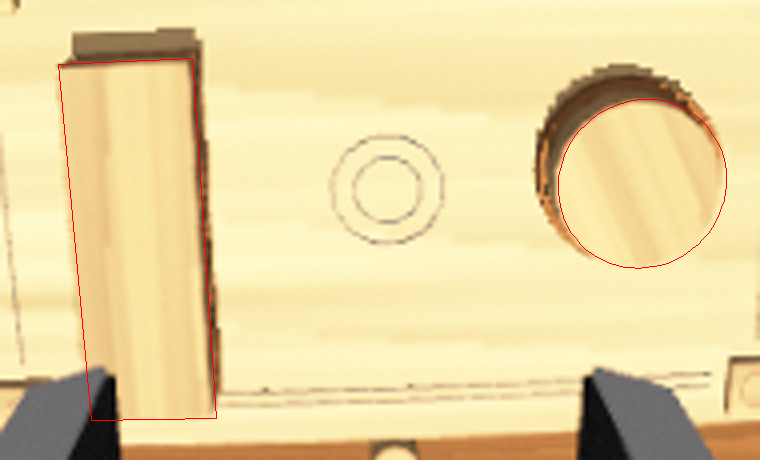

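View pics/w8c.png

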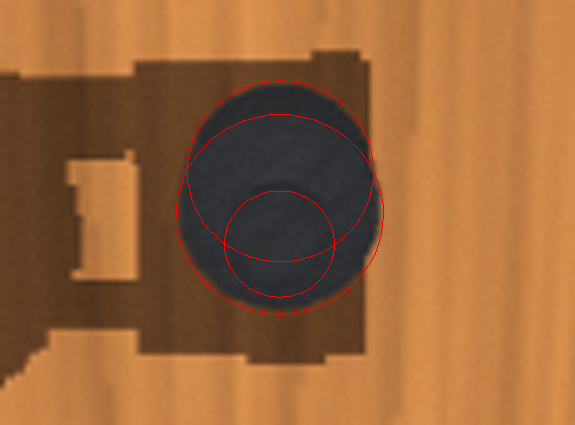

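w7: both cauls match the predicted outlines to about 1 mm. w8: the small weight fits at (366.4, -238.7). Next I'll pick it up.

```bash
python3 - <<'E'
from h import *
o=ori(0); x,y=366.4,-238.7
env.servo_line(T(x,y,40),o,max_speed=150); env.servo_line(T(x,y,13),o,max_speed=60); st("down")
env.set_gripper(30); st("grip")
env.servo_line(T(x,y,40),o,max_speed=60); st("lift")
env.servo_line(T(x,y,120),o,max_speed=150); st("lift"); snap("scene","scene3"); snap("wrist","w9")
s=cv2.imread("pics/scene3.png"); cv2.imwrite("pics/s3.png",cv2.resize(s[160:330,80:270],None,fx=3,fy=3))
E
```

```text
down 31.49 [ 366.4 -238.4  -24.7] 94.2 [-0.5 -0.4 -0.7]
grip 32.38 [ 366.3 -238.7  -24.5] 39.5 [-0.9 -0.1  1.6]
lift 32.98 [ 366.4 -238.9    2.7] 39.2 [-0.7 -0.8 -3.2]
lift 33.66 [ 365.9 -238.6   81.8] 39.2 [-0.3  0.  -3.2]
```

View pics/s3.png

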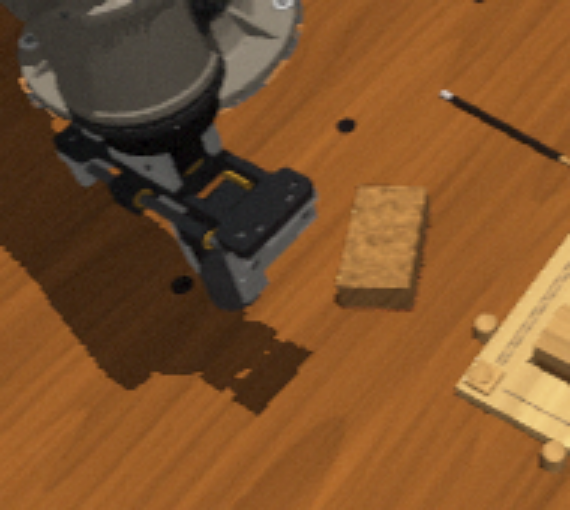

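View pics/w9.png

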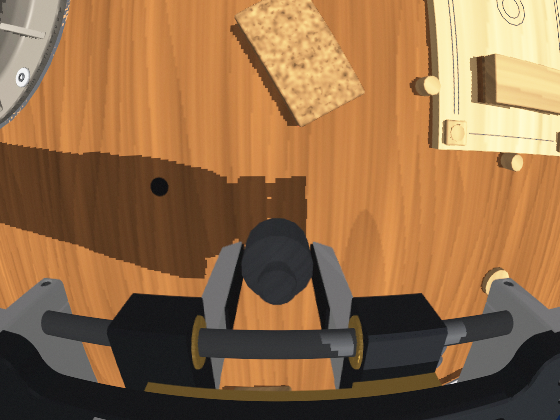

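The small weight is held upright and centred, with a load of 3.2 N. Now I'll place it.

```bash
python3 - <<'E'
from h import *
o=ori(0); x,y=604,69.4
env.movep(T(x,y,120),o); env.wait(.3); st("over")
env.servo_line(T(x,y,63),o,max_speed=80); env.wait(.2); st("near")
z=63
while z>58.6:
    z-=0.7; env.servo_line(T(x,y,z),o,max_speed=10); f=env.current_contact_force()[2]
    if f>0.5: break
st("touch")
env.set_gripper(60); st("open"); env.wait(.2)
env.servo_line(T(x,y,180),o,max_speed=200)
env.set_gripper(94)
env.movep(T(526,-389,180),ori(0)); env.wait(.3); st("lw")
snap("wrist","w10"); snap("scene","scene4")
s=cv2.imread("pics/scene4.png"); cv2.imwrite("pics/s4.png",cv2.resize(s[170:330,200:400],None,fx=3.5,fy=3.5))
E
```

```text
over 35.51 [604.   68.6  82.7] 39.2 [ 0.1 -0.2 -3.4]
near 36.58 [604.3  69.4  26. ] 39.7 [-1.   0.3 -4.1]
touch 37.83 [604.1  69.4  22.5] 39.6 [-3.4 -1.4  7. ]
open 38.36 [604.   69.4  22. ] 60.2 [ 0.5 -0.   1.2]
lw 42.01 [ 526.4 -388.5  142.6] 93.3 [ 0.6 -0.2  0.6]
```

View pics/s4.png

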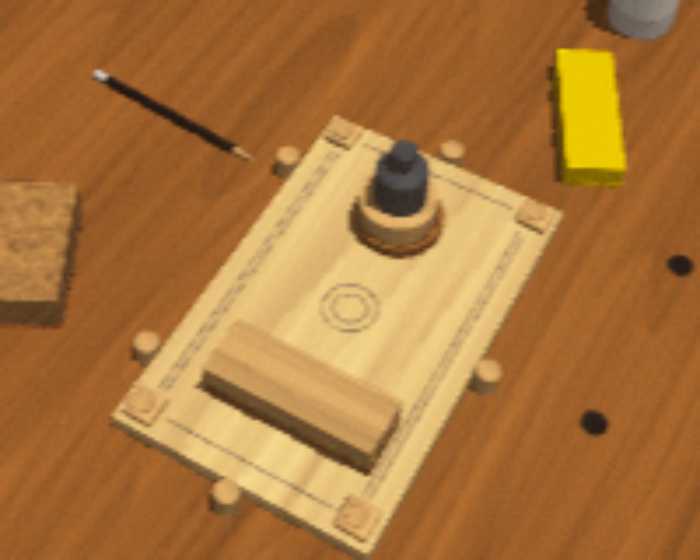

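View pics/w10.png

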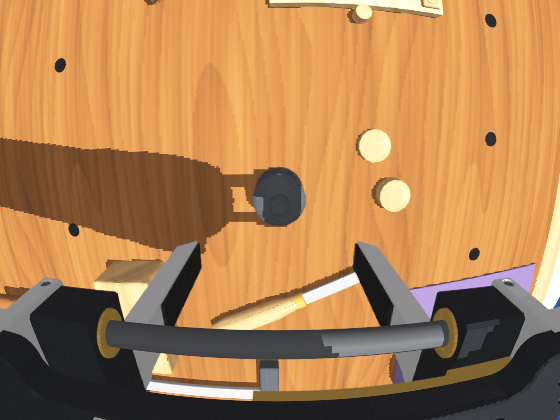

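```bash
python3 - <<'E'
from meas import *
e=np.load("pics/w10.npy",allow_pickle=True).item()
def ring(d,x,y,r,z): 
    return np.array([proj(d,[x+r*np.cos(a),y+r*np.sin(a),z],1) for a in np.linspace(0,2*np.pi,73)])
c=blob(e["image"],279,196,(0,0,0),(180,110,125),40); b=cv2.boundingRect(c); print(b)
x,y=526,-389
for _ in range(3):
    q=np.vstack([ring(e,x,y,27,50),ring(e,x,y,27,0),ring(e,x,y,10,72)]); lo,hi=q.min(0),q.max(0)
    print(lo.round(1),hi.round(1)); 
    du=(b[0]+(b[2]-1)/2)-(lo[0]+hi[0])/2; dv=(b[1]+(b[3]-1)/2)-(lo[1]+hi[1])/2
    p0=np.array(proj(e,[x,y,25],1)); x,y=onz(e,*(p0+[du,dv]),25,True); print(x,y)
print("discs",onz(e,394,195,6,1),onz(e,374,146,6,1),"knife",onz(e,225,320,15,1),onz(e,300,300,15,1),onz(e,360,275,10,1),"mallet",onz(e,160,262,40,1))
im=cv2.resize(e["image"][155:240,220:335,::-1],None,fx=5,fy=5,interpolation=cv2.INTER_CUBIC)
for r,z in((27,50),(27,0),(10,72)): cv2.polylines(im,[np.round((ring(e,x,y,r,z)-[220,155])*5+2).astype(np.int32).reshape(-1,1,2)],True,(0,0,255),1)
cv2.imwrite("pics/w10c.png",im)
E
```

```text
(252, 167, 50, 59)
[247.9 165.9] [302.7 226.6]
527.2856018292227 -388.77257637082784
[249.2 165.7] [304.  226.3]
527.198280886339 -388.77065426139626
[249.1 165.7] [303.9 226.3]
527.2042147935673 -388.77063787107386
discs [ 664.54286699 -393.2542695 ] [ 636.05950332 -337.05434676] knife [ 460.62045069 -557.01928898] [ 556.27063902 -524.97456478] [ 630.38247107 -494.06618646] mallet [ 394.87979117 -463.11445923]
```

View pics/w10c.png

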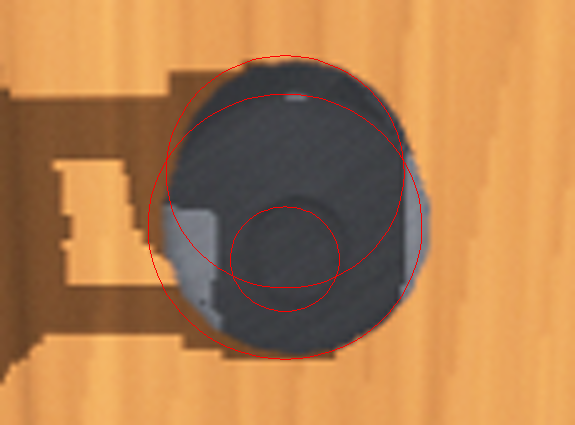

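```bash
python3 - <<'E'
from h import *
o=ori(0); x,y=529.5,-389
env.servo_line(T(x,y,60),o,max_speed=150); env.servo_line(T(x,y,19),o,max_speed=60); st("down")
env.set_gripper(44); st("grip")
env.servo_line(T(x,y,40),o,max_speed=50); env.wait(.1); st("lift")
env.servo_line(T(x,y,150),o,max_speed=150); env.wait(.1); st("lift"); snap("wrist","w11")
E
```

```text
down 43.89 [ 529.7 -389.   -18.3] 94.0 [ 0.5 -0.4  0.6]
grip 44.6 [ 529.1 -389.1  -18.5] 53.7 [-3.1  0.6  2.6]
lift 45.27 [ 529.2 -388.9    2.2] 53.2 [-0.1 -0.1 -9.9]
lift 46.25 [ 528.8 -388.7  111.2] 53.5 [-0.2 -0.2 -9.3]
```

View pics/w11.png

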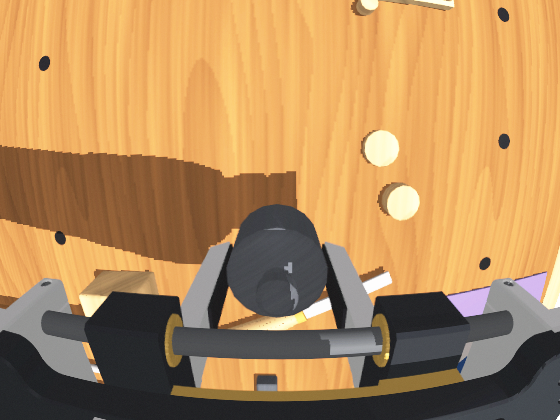

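The large weight is held upright and centred, with a load of 9.3 N. Now I'll place it.

```bash
python3 - <<'E'
from h import *
o=ori(0); x,y=626.2,-105.2
env.movep(T(x,y,150),o); env.wait(.4); st("over")
env.servo_line(T(x,y,69),o,max_speed=80); env.wait(.3); st("near"); f0=env.current_contact_force()[2]
z=69
while z>64:
    z-=0.5; env.servo_line(T(x,y,z),o,max_speed=10); f=env.current_contact_force()[2]
    if f-f0>4: break
st("touch")
env.set_gripper(80); st("open"); env.wait(.2)
env.servo_line(T(x,y,190),o,max_speed=150)
env.movep([560,-30,330],ori(90)); env.wait(.3); snap("wrist","w12")
env.movep([480,-300,260],ori(0)); env.wait(.3); snap("scene","scene5"); snap("top","top5"); st("end")
s=cv2.imread("pics/scene5.png"); cv2.imwrite("pics/s5.png",cv2.resize(s[170:330,200:400],None,fx=3.5,fy=3.5,interpolation=cv2.INTER_CUBIC))
E
```

```text
over 47.85 [ 626.1 -105.7  112.5] 53.8 [ 0.3 -1.1 -9.8]
near 49.31 [ 626.3 -105.3   31.7] 53.9 [-0.2 -0.2 -9.1]
touch 51.06 [ 626.3 -105.2   28.5] 53.5 [-4.4 -0.   3.5]
open 51.67 [ 626.2 -105.2   28. ] 80.1 [ 0.4  0.3 -0. ]
end 56.17 [ 480.2 -299.7  260.1] 80.3 [-0.1 -0.1 -0.8]
```

View pics/s5.png

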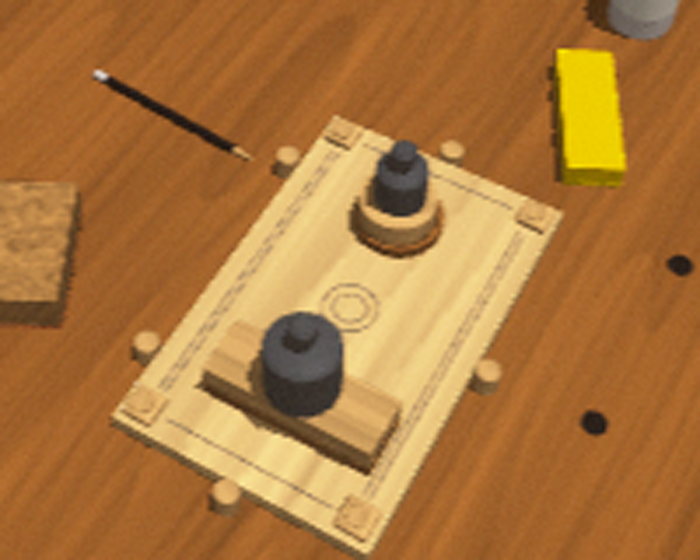

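View pics/w12.png

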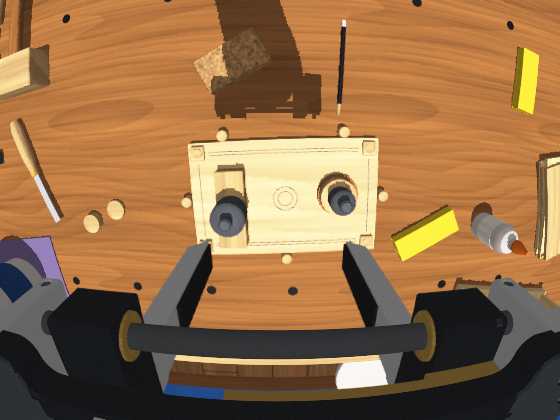

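```bash
python3 - <<'E'
from meas import *
e=np.load("pics/w12.npy",allow_pickle=True).item()
def ring(x,y,r,z): return np.array([proj(e,[x+r*np.cos(a),y+r*np.sin(a),z],1) for a in np.linspace(0,2*np.pi,73)])
im=cv2.resize(e["image"][130:265,180:390,::-1],None,fx=3.8,fy=3.8,interpolation=cv2.INTER_CUBIC)
g=lambda P:np.round((P-[180,130])*3.8+1.4).astype(np.int32).reshape(-1,1,2)
for x,y,r,z in ((604,69.4,30,47),(604,69.4,20,83),(604,69.4,10,103),(626.2,-105.2,27,97),(626.2,-105.2,10,119)): cv2.polylines(im,[g(ring(x,y,r,z))],True,(0,0,255),1)
a=np.radians(1.7); R=np.array([[np.cos(a),-np.sin(a)],[np.sin(a),np.cos(a)]])
P=np.array([[65,23],[65,-23],[-65,-23],[-65,23]])@R.T+[626.2,-105.2]
cv2.polylines(im,[g(np.array([proj(e,[*p,47],1) for p in P]))],True,(0,0,255),1)
cv2.imwrite("pics/w12c.png",im)
E
```

```text
(no output)
```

View pics/w12c.png

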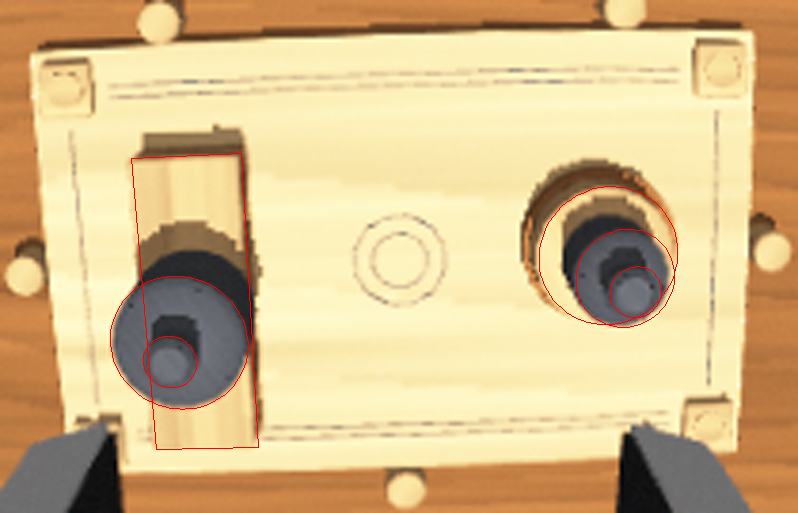

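All four parts match their expected outlines to about 1–2 mm, and the robot is clear of everything. I'm handing the job in.

```bash
python3 -c "
from rig import env
print(env.current_clock()); env.finish_job()"
```

```text
56.175
the job is handed in; nothing more can be done
```

The job is handed in at 56 s of the 102 s allowed. Both cauls lie on their carvings, and the small and large weights stand upright on them. No verdict is reported, so this rests on my own last checks.

- **Position:** in the last wrist picture, all four parts match their predicted outlines at the target centres to about 1–2 mm. The long caul looks parallel to the tablet.
- **Upright and clear:** the scene view shows both weights upright and the glue bottle not in the way. I lowered both weights slowly until the force reading showed contact, then released them.

**What went wrong:**
- **First grasp missed:** the fingers closed above the round caul and did not move it. The real fingertips end about 37.5 mm short of the stated TCP. The wrist and scene pictures showed this, and a slow descent to the bench confirmed it; I corrected for it afterwards.
- **Force peak:** that descent ended with the fingertips pressing on the bench at about 40 N. That reading is at the 40 N limit, but the limit is stated for the arm and gripper body, and only the fingertips touched.
- **Camera disagreement:** the top and scene cameras disagreed by about 5 mm. I used the wrist camera, whose positions fell between or close to theirs.

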